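Charge the media pail and hold it up by its bail

TASK

The white grinding balls are going to the glaze mill in the small steel pail: pick up the bisque cup that holds them, pour all seven balls into the pail while it stands on its gypsum bat, and stand the empty cup upright on its own bat again. Then take the wooden grip of the pail's bail, swing the bail up over the pail and lift the pail by it about 12 cm clear of its bat, without tipping it and without pushing about the other things on the table. Finish still holding it there: hanging from the bail, level and still, with all the balls in it, and nothing else carrying it.

Things in the scene. Friction and masses are not known exactly. Their poses are not given: they have to be found in the camera images.
- cup_balls: bisque cup on bat_cups holding the balls (to 45 mm up): 89 mm high, rim 84 mm, foot 60 mm, mouth 76 mm inside, narrowing to 40 mm at the 8 mm floor; the wall, about 5 mm thick at the rim and 7 mm 15 mm lower, can be pinched from above. 0.13 to 0.23 kg. Origin: centre of the underside; z up through the mouth. Tipped 75 to 105 degrees it pours; rock it if balls jam on a finger
- ball_1: one of seven white alumina grinding balls, 18 mm in diameter, 11 g. Origin: its centre
- ball_2: one of seven white alumina grinding balls, 18 mm in diameter, 11 g. Origin: its centre
- ball_3: one of seven white alumina grinding balls, 18 mm in diameter, 11 g. Origin: its centre
- ball_4: one of seven white alumina grinding balls, 18 mm in diameter, 11 g. Origin: its centre
- ball_5: one of seven white alumina grinding balls, 18 mm in diameter, 11 g. Origin: its centre
- ball_6: one of seven white alumina grinding balls, 18 mm in diameter, 11 g. Origin: its centre
- ball_7: one of seven white alumina grinding balls, 18 mm in diameter, 11 g. Origin: its centre
- pail: galvanised steel pail on bat_pail: round, 100 mm high, foot 78 mm, rim 116 mm over the bead, mouth 105 mm inside, wall 3 mm, floor 4 mm, 0.3 to 0.45 kg empty. Origin: centre of the underside; z up; y runs through the two ears on which the bail turns, 93 mm above the underside
- pail_mid (a point): point on the pail's axis 45 mm above its underside, in the middle of its hollow
- bail (a joint): angle of the pail's wire bail about the ears: 0 upright over the pail, +1.1 fallen to the pail's +x side (as at the start), -1.1 to its -x side (these are its stops); it turns easily and falls by its weight
- grip: wooden grip on the bail: 15 mm thick, 56 mm long along the pail's y, spinning freely on the wire. Origin: its centre, 85 mm from the line through the ears, 178 mm above the pail's underside with the bail upright; at the start 132 mm above it and 76 mm out on the pail's +x side, free to be pinched from above, fingers closing along the pail's x
- bat_cups: fixed gypsum bat under the cups, 301 x 291 mm (x, y), 17 mm thick, on the table on the robot's right. Origin: centre of the underside
- bat_pail: fixed gypsum bat under the pail, 298 x 285 mm (x, y), 17 mm thick, on the table on the robot's left. Origin: centre of the underside
- cup_b: empty bisque cup like the first, 84 mm across, 88 mm high, also on bat_cups: leave alone. Origin: centre of the underside
- cup_c: empty bisque cup like the first, 85 mm across, 85 mm high, also on bat_cups: leave alone. Origin: centre of the underside
- rib: flat wooden rib, 36 x 100 x 8 mm, on the far left corner of bat_pail: leave alone. Origin: centre of the underside
- block: black sanding block, 46 x 74 x 27 mm, on the table beyond the bats: leave alone. Origin: centre of the underside
- calipers: steel calipers, 150 x 68 x 10 mm, on the table at the right: leave alone. Origin: centre of the underside

How it is judged (in metres and radians):
On the way, in this order (a step that is already met when the one before it is completed fails the run):
1. the cup is held in the fingers and tipped over the pail (angle between cup_balls's own z axis and vertical above 1 rad and contact force between the fingers and cup_balls above 0.5 N and horizontal distance between cup_balls and pail below 0.22 m), for 0.1 s.
2. all seven balls lie in the pail, which still stands on its bat (distance between each of ball_1, ball_2, ball_3, ball_4, ball_5, ball_6, ball_7 and pail_mid below 0.055 m and height (world z) of pail below 0.03 m and angle between pail's own z axis and vertical below 0.15 rad), for 0.2 s.
3. the empty cup stands upright on its bat again, let go, with the pail still standing (angle between cup_balls's own z axis and vertical below 0.12 rad and z of cup_balls in the frame of bat_cups between 0.008 and 0.03 m and x of cup_balls in the frame of bat_cups between -0.15 and 0.15 m and y of cup_balls in the frame of bat_cups between -0.15 and 0.15 m and contact force between the fingers and cup_balls below 0.1 N and linear speed of cup_balls below 0.03 m/s and height (world z) of pail below 0.03 m and angle between pail's own z axis and vertical below 0.15 rad), for 0.2 s.
At the end, for the whole second after the job is handed in: the pail hangs from its bail (within 20 degrees of upright), wooden grip in the fingers, nothing else carrying it, underside 80 to 200 mm above the bat, level within 7 degrees, still (30 mm/s, 0.25 rad/s), all seven balls in it; the cup stands upright (within 7 degrees), at rest, let go, on its bat (z of pail in the frame of bat_pail between 0.097 and 0.22 m and angle between each of pail, cup_balls's own z axis and vertical below 0.12 rad and linear speed of each of pail, cup_balls below 0.03 m/s and angular speed of pail below 0.25 rad/s and value of joint bail between -0.35 and 0.35 rad and contact force between the fingers and grip above 2 N and contact force between pail and bat_pail below 0.05 N and contact force between pail and cup_balls below 0.05 N and contact force between pail and cup_b below 0.05 N and contact force between pail and cup_c below 0.05 N and contact force between pail and block below 0.05 N and distance between each of ball_1, ball_2, ball_3, ball_4, ball_5, ball_6, ball_7 and pail_mid below 0.055 m and z of cup_balls in the frame of bat_cups between 0.008 and 0.03 m and x of cup_balls in the frame of bat_cups between -0.15 and 0.15 m and y of cup_balls in the frame of bat_cups between -0.15 and 0.15 m and contact force between the fingers and cup_balls below 0.1 N); the arm keeps its last pose, push and grip.
It fails at once if the pail is tipped by more than 20 degrees (angle between pail's own z axis and vertical above 0.35 rad).
It fails at once if a bystander (an empty cup, the rib, the sanding block, the calipers) is pushed more than 25 mm (distance of any of cup_b, cup_c, rib, block, calipers from where it was at the start of the episode above 0.025 m).
It fails at once if an empty cup is tipped by more than 17 degrees (angle between any of cup_b, cup_c's own z axis and vertical above 0.3 rad).
It also fails if it takes over 72 s, if anything falls off the work surface, if the arm or the gripper's body presses on something with over 40 N, if the wrist force passes 120 N, or if a joint passes its speed limit or range.

ROBOT

A 6-joint arm with a two-finger parallel gripper is mounted at the origin on a cart in front of the work surface, level with it; the furniture and walls round the work are solid. World frame = base frame: x ahead of the robot, y to its left, z up, the work surface at z = 0. Lengths are in mm, angles in rad, forces in N, time in s.
With the tool pointing down it reaches from about 275 to 750 mm from the base axis. Payload 10.2 kg.
Tool frame: the origin (TCP) lies at the very end of the fingers, on their centre line; the grasp point (between the pads) lies 19 mm behind it; z points along the fingers, y is the direction in which the jaws open and shut (so a half turn about z gives the same grasp; the last joint's range is limited). The gripper opens to 85 mm and grips with 20 to 120 N. Pads are 22 mm wide; open, the fingers measure 114 mm over their backs; the gripper's body (76 mm by 85 mm) begins 54 mm behind the grasp point. The pads swing forward as they close: fully open they stand 13 mm farther back than shut.
Start: joints at [1.004, 0.313, 1.498, -0, 1.331, -0.223], TCP at [176.973, 494.279, 231.294] pointing down, gripper open.
Joint ranges: [-2.94, 2.94], [-0.97, 2.17], [0.19, 2.56], [-1.23, 4.37], [0.02, 3.11], [-2.88, 2.88]. Speed limits (rad/s): [2.39, 2.39, 3.01, 3.14, 3.14, 3.14].

INTERFACE

Orientations are given as a unit quaternion [w, x, y, z].
In Python, from rig import * gives the robot as it stands. The module is installed in compiled form; this text tells all that it offers.
- The arm moves only by the shell command python3 -m crank 'ROWS' [FORCE]. ROWS is a JSON object of lists of equal length, an entry for each row: "dp": the shift along the world's x, y, z in cm, a list of three; "delta_rot": the turn, a rotation vector about the world's x, y, z in degrees, a list of three; "claw": the closure in counts, from 0 (fully open) to 255 (shut). A call has 1 to 10 rows; each row shifts and turns the commanded pose from where the row before left it; what a row does not reach is not made up. A row lasts 1/10 s, in which the tool goes at most 50 mm and 8.59 degrees, less where a joint would pass 70% of its speed; a pose out of reach is approached as far as the arm can. A call is refused whole if a number of a shift passes 5 or a number of a turn 8.59, either way. A call with a gripper value outside its range is refused whole. The fingers move at their own pace and stop on an object; FORCE is the grip in N (left out, the last holds). Time passes only in rows, so rows that do not move let the fingers close. It gives the time, the measured TCP pose, the force and the opening at its end, in the units of the state.
- sense(): the state, without advancing time (a new reading comes with each control period).
- capture(name): name is "scene" or "top" or "wrist"; returns (picture, depth): 384x512x3 uint8, red, green, blue; 384x512 float32, mm along the optical axis (not along the pixel's ray), 0 where there is no reading.
- camera_model(name): a dict with "fx", "fy", "cx", "cy" (pixels), "cam_to_world" (4x4, takes a point from camera to world coordinates); the wrist camera has in their place "T_tool_cam" (4x4, takes a point from camera to tool coordinates, whose origin is the TCP and whose axes are the flange's). Camera axes: x right, y up, looking along -z (the intrinsics and any distortion apply to the point x, -y, -z); pixel columns grow to the right and rows downward; lengths in mm; the calibration is good to about 2 mm. A picture is of the moment at which its call begins: read the wrist's pose just before it. camera_model takes no time and is no camera call.
- finish_job(): hands the job in, once; it reports no verdict.
Trained networks look in the newest picture that a camera, given by its name, has taken for a name from the list of things; names that differ only in an ending like _2 or _b are one class to them, and where a whole thing is asked for, a point or a joint stands for the part that bears it (a point fixed in the world has none). Each returns a list of dicts, best first, with "p" (0 to 1); they miss things now and then, are a little off and sometimes report something else, mostly with a low value. They report only what shows in the picture. A call takes as long as a camera call.
- boxes_of(camera, target): "centre" ([column, row] in pixels, amid what is visible of it).
- masks_of(camera, target): "region" (384x512 bool, what is visible of it) and "centre" ([column, row] in pixels, amid what is visible of it).
- pinpoint(camera, target): "centre" ([column, row] in pixels: a listed point, or the origin of a listed thing).
The state is a dict: "time_s": time; "joints": joint angles; "dq": joint speeds; "tau": joint torques, N m; "eef_pos": TCP position; "ee_rot": TCP orientation; "force": force on the tool from outside, world axes, zero at the start; "wrist_torque": the same for the moment, N m; "grip_width": opening from 0.0 (shut) to 1.0 (fully open).
Only numpy, scipy, OpenCV 4.12 (cv2) and the standard library are available. Lean on these libraries where they do the work, as an engineer would, in place of code of your own. Each camera call takes 0.05 s, during which the arm holds its last target.

## Working session

There is one attempt and no reset: what is moved stays moved. The work goes in short steps, Python scripts to look and compute and a shell command to move; the robot and the scene stay as the last step left them, time stands still between calls to the robot, and variables do not carry over. Pictures are saved under pics/ and viewed, and the job is handed in when it is done.

```bash
mkdir -p pics; cat > h.py <<'E'
from rig import *
import numpy as np, cv2
from scipy.spatial.transform import Rotation as R
def q2R(q): return R.from_quat([q[1],q[2],q[3],q[0]]).as_matrix()
def c2w(cam,st=None):
    m=camera_model(cam)
    if 'cam_to_world' in m: return m,np.array(m['cam_to_world'])
    T=np.eye(4);T[:3,:3]=q2R(st['ee_rot']);T[:3,3]=st['eef_pos']
    return m,T@np.array(m['T_tool_cam'])
def cloud(cam,depth,st=None):
    m,T=c2w(cam,st)
    v,u=np.mgrid[0:depth.shape[0],0:depth.shape[1]]
    d=depth.astype(float)
    P=np.stack([(u-m['cx'])/m['fx']*d,-(v-m['cy'])/m['fy']*d,-d],-1)
    W=P@T[:3,:3].T+T[:3,3]
    W[depth<=0]=np.nan
    return W
def save(n,img): cv2.imwrite('pics/'+n,img[:,:,::-1])
E
python3 - <<'E'
from h import *
print(sense())
for c in ['scene','top','wrist']:
    st=sense();p,d=capture(c);save(c+'0.png',p);np.save(c+'0.npy',cloud(c,d,st))
    m=camera_model(c);print(c,{k:(v if not hasattr(v,'__len__') else np.round(v,3).tolist()) for k,v in m.items()})
for c in ['scene','top']:
    W=np.load(c+'0.npy')
    for t in ['cup_balls','cup_b','pail','grip','ball_1','bat_cups','bat_pail','rib','block','calipers']:
        for r in masks_of(c,t)[:4]:
            w=W[r['region']];print(c,t,round(r['p'],2),np.round(r['centre']),np.round(np.nanmedian(w,0)),np.round(np.nanpercentile(w,[2,98],axis=0)).tolist())
E
```

```text
{'time_s': 0.0, 'joints': array([ 1.00360319e+00,  3.13428061e-01,  1.49841272e+00, -3.09076525e-05,
        1.33097239e+00, -2.23387836e-01]), 'dq': array([ 0.00106084,  0.00050835, -0.00120859,  0.00040929,  0.0003195 ,
       -0.00091635]), 'tau': array([-6.24683025e-05, -4.12273157e+01, -2.59732032e+01, -1.88815875e-04,
        4.26537110e-03,  3.49260085e-05]), 'eef_pos': array([176.84171303, 494.06143402, 230.75546463]), 'ee_rot': array([-2.21143356e-04,  1.71053606e-01,  9.85261534e-01, -5.68975882e-04]), 'force': array([-0.1210503 ,  0.50086896,  0.62570249]), 'wrist_torque': array([ 0.04264335,  0.02562983, -0.0374672 ]), 'grip_width': 0.9966992981605883}
scene {'fx': 420.77194061845705, 'fy': 420.77194061845705, 'cx': 257.19154487276177, 'cy': 186.4003218190631, 'cam_to_world': [[0.843, 0.277, -0.461, 93.47], [-0.537, 0.394, -0.746, -879.671], [-0.025, 0.876, 0.481, 687.837], [0.0, 0.0, 0.0, 1.0]]}
top {'fx': 448.71694426397113, 'fy': 448.71694426397113, 'cx': 253.53414359131344, 'cy': 187.10506946808283, 'cam_to_world': [[-0.014, 0.998, -0.06, 528.184], [-1.0, -0.015, -0.0
[... 1827 characters left out ...]
-172.   17.] [[392.0, -300.0, 10.0], [680.0, -22.0, 23.0]]
top bat_cups 0.3 [282. 185.] [ 617. -117.   41.] [[576.0, -150.0, 21.0], [652.0, -78.0, 104.0]]
top bat_cups 0.25 [232. 141.] [756.  50.  27.] [[726.0, 18.0, 3.0], [785.0, 83.0, 33.0]]
top bat_pail 0.79 [182. 232.] [471. 215.  17.] [[357.0, 105.0, 11.0], [643.0, 379.0, 25.0]]
top bat_pail 0.35 [299. 212.] [ 536. -172.   17.] [[392.0, -301.0, 10.0], [682.0, -21.0, 24.0]]
top rib 0.7 [142. 192.] [602. 338.  26.] [[558.0, 312.0, 19.0], [643.0, 355.0, 90.0]]
top block 0.72 [231. 143.] [756.  51.  27.] [[726.0, 15.0, 5.0], [789.0, 88.0, 33.0]]
top calipers 0.73 [378. 214.] [ 520. -408.    5.] [[444.0, -421.0, -3.0], [565.0, -354.0, 13.0]]
```

```bash
python3 - <<'E'
from h import *
for c in ['scene','top']:
    W=np.load(c+'0.npy')
    def fit(b,z0,z1,n,col=None):
        m=(W[...,0]>b[0])&(W[...,0]<b[1])&(W[...,1]>b[2])&(W[...,1]<b[3])&(W[...,2]>z0)&(W[...,2]<z1)
        P=W[m]
        from scipy.optimize import least_squares
        r=least_squares(lambda x:np.hypot(P[:,0]-x[0],P[:,1]-x[1])-x[2],[(b[0]+b[1])/2,(b[2]+b[3])/2,42],loss='soft_l1',f_scale=2)
        print(c,n,len(P),np.round(r.x,1),np.round(P[:,2].max(),1),np.round([*P.min(0)[:2],*P.max(0)[:2]],1))
    fit((480,590,-310,-200),95,112,'cup_balls')
    fit((400,500,-130,-30),95,112,'b')
    fit((560,660,-170,-60),93,112,'c')
    fit((450,592,180,320),108,122,'pail')
    m=(W[...,0]>560)&(W[...,0]<625)&(W[...,1]>180)&(W[...,1]<320)&(W[...,2]>135)&(W[...,2]<170);P=W[m];print(c,'grip',P.mean(0).round(1),P.min(0).round(1),P.max(0).round(1))
    if len(P)>3:
        PP=P[:,:2]; ev=np.linalg.svd(PP-PP.mean(0))[2];print(ev)
a=cv2.imread('pics/top0.png')[110:280,100:420];b=cv2.imread('pics/scene0.png')
cv2.imwrite('pics/top0c.png',cv2.resize(a,(800,425),interpolation=cv2.INTER_CUBIC))
cv2.imwrite('pics/sc0c.png',cv2.resize(b[100:350,100:400],(720,600),interpolation=cv2.INTER_CUBIC))
E
```

```text
scene cup_balls 296 [ 533.7 -255.2   40.5] 105.4 [ 491.1 -297.6  576.8 -213.2]
scene b 209 [453.7 -87.2  39.8] 104.3 [ 412.3 -128.3  495.1  -44.3]
scene c 201 [ 613.4 -117.3   39.9] 102.0 [ 570.2 -159.3  656.7  -74.3]
scene pail 216 [523.2 241.1  55. ] 121.9 [465.8 180.7 580.9 308.6]
scene grip [593.2 242.2 147. ] [571.  190.3 135.2] [604.8 297.1 154. ]
[[ 0.07692404 -0.99703696]
 [ 0.99703696  0.07692404]]
top cup_balls 132 [ 534.5 -251.1   40.7] 111.1 [ 492.5 -293.8  577.  -208.4]
top b 120 [454.7 -83.2  39.8] 111.4 [ 413.8 -122.9  495.   -41.3]
top c 132 [ 614.1 -113.    39.7] 110.2 [ 572.9 -153.2  655.5  -73.8]
top pail 287 [523.7 244.6  54.9] 121.9 [466.9 181.9 580.8 310.1]
top grip [594.7 245.2 150.8] [560.2 188.3 135. ] [606.6 304.1 161.1]
[[-0.00229295 -0.99999737]
 [ 0.99999737 -0.00229295]]
```

View pics/top0c.png

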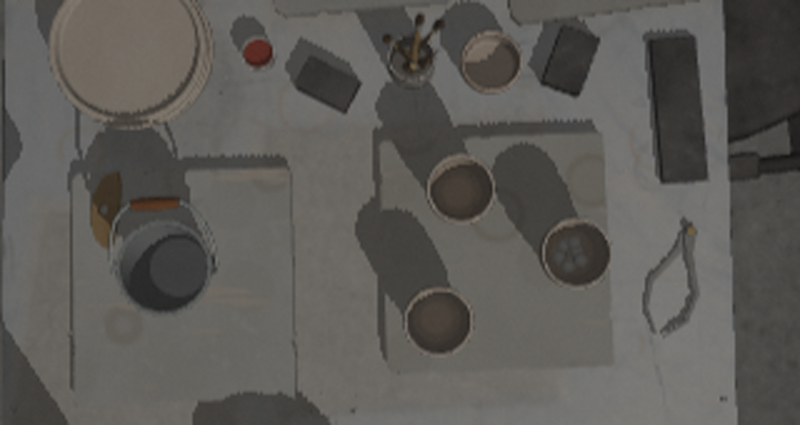

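View pics/sc0c.png

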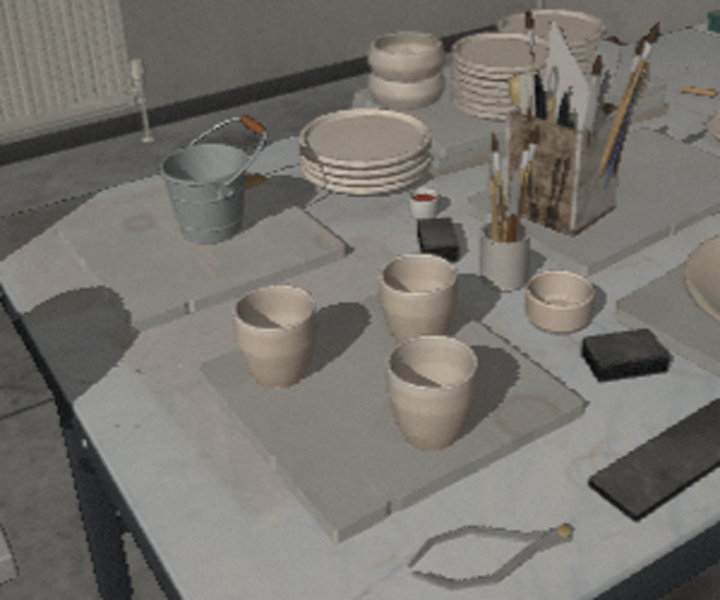

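View pics/wrist0.png

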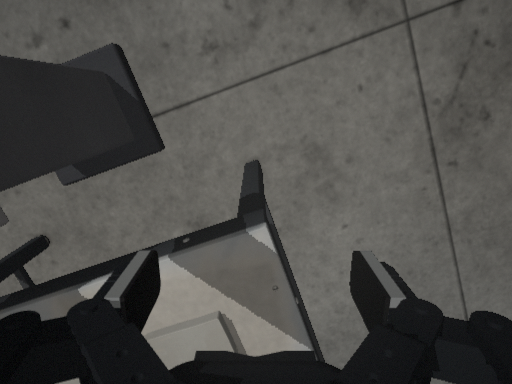

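```bash
python3 -m crank '{"dp":[[1.9,-4.4,0.5],[1.9,-4.4,0.5],[1.9,-4.4,0.5],[1.9,-4.4,0.5],[1.9,-4.4,0],[1.9,-4.4,0],[1.9,-4.4,0],[1.9,-4.4,0],[1.9,-4.4,0],[1.9,-4.4,0]],"delta_rot":[[0,0,-7.8],[0,0,-7.8],[0,0,-7.8],[0,0,-7.8],[0,0,-7.8],[0,0,-7.8],[0,0,-7.8],[0,0,-7.8],[0,0,-7.8],[0,0,0]],"claw":[100,100,100,100,100,100,100,100,100,100]}' 60
python3 -c "
from h import *
s=sense();print(s['joints'].round(3),s['eef_pos'].round(1),q2R(s['ee_rot']).round(3))"
```

```text
time_s: 2.15
eef_pos: [367.3, 52.3, 251.6]
ee_rot: [0.0, 0.708, 0.706, 0.0]
force: [1.4, 1.4, 0.6]
grip_width: 0.608
[-0.178 -0.056  1.868  0.     1.329 -0.175] [367.3  52.3 251.6] [[ 0.002  1.     0.001]
 [ 1.    -0.002 -0.   ]
 [-0.     0.001 -1.   ]]
```

```bash
python3 -m crank '{"dp":[[1.5,-4,0],[1.5,-4,0],[1.5,-4,0],[1.5,-4,0]],"delta_rot":[[8,0,0],[8,0,0],[0,0,0],[0,0,0]],"claw":[120,120,120,120]}'
python3 -c "
from h import *
s=sense();print(s['joints'].round(3),s['eef_pos'].round(1),q2R(s['ee_rot']).round(3))"
```

```text
time_s: 2.55
eef_pos: [425.2, -103.0, 251.0]
ee_rot: [-0.093, 0.701, 0.701, 0.091]
force: [0.9, 0.3, 0.1]
grip_width: 0.532
[-0.634  0.156  1.668  0.209  1.479 -0.67 ] [ 425.2 -103.   251. ] [[ 0.001  1.    -0.003]
 [ 0.966 -0.     0.258]
 [ 0.258 -0.003 -0.966]]
```

```bash
python3 -m crank '{"dp":[[1.6,-3.7,0],[1.6,-3.7,0],[1.6,-3.7,-1],[1.6,-3.7,-1],[0,0,0],[0,0,0]],"delta_rot":[[-8,0,0],[-8,0,0],[0,0,0],[0,0,0],[0,0,0],[0,0,0]],"claw":[120,120,120,120,120,120]}'
python3 - <<'E'
from h import *
st=sense();print(st['eef_pos'].round(1),q2R(st['ee_rot']).round(3).tolist())
p,d=capture('wrist');save('w1.png',p);W=cloud('wrist',d,st)
from scipy.optimize import least_squares
m=(W[...,0]>470)&(W[...,0]<600)&(W[...,1]>-320)&(W[...,1]<-190)&(W[...,2]>94)&(W[...,2]<112)
P=W[m];r=least_squares(lambda x:np.hypot(P[:,0]-x[0],P[:,1]-x[1])-x[2],[534,-253,42],loss='soft_l1',f_scale=2)
print(len(P),r.x.round(1),P.min(0).round(1),P.max(0).round(1))
E
```

```text
time_s: 3.15
eef_pos: [488.9, -248.5, 230.4]
ee_rot: [0.005, 0.707, 0.707, -0.008]
force: [0.8, -0.1, -0.5]
grip_width: 0.528
[ 488.9 -248.5  230.4] [[-0.0, 1.0, -0.004], [1.0, 0.0, -0.017], [-0.017, -0.004, -1.0]]
1833 [ 535.1 -251.8   40.4] [ 493.2 -295.    94. ] [ 577.9 -210.2  107. ]
```

View pics/w1.png

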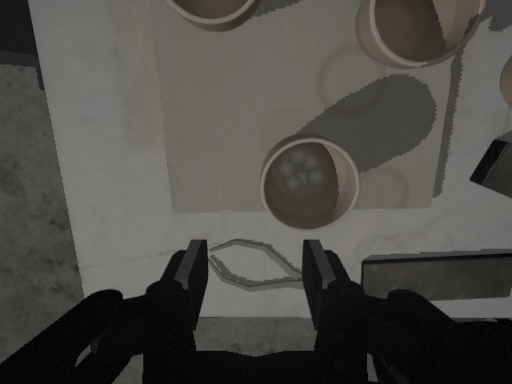

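```bash
python3 -m crank '{"dp":[[0.38,-0.2,-3],[0.38,-0.2,-3.5],[0,0,-3.5],[0,0,0],[0,0,0]],"delta_rot":[[1,0,0],[0,0,0],[0,0,0],[0,0,0],[0,0,0]],"claw":[120,120,120,120,120]}'
python3 -c "
from h import *
s=sense();print(s['joints'].round(3),s['eef_pos'].round(1),q2R(s['ee_rot']).round(3).tolist())"
```

```text
time_s: 3.7
eef_pos: [497.0, -251.9, 132.6]
ee_rot: [-0.0, 0.706, 0.708, -0.001]
force: [0.0, 0.1, 0.2]
grip_width: 0.53
[-0.678  0.477  1.53  -0.003  1.135 -0.679] [ 497.  -251.9  132.6] [[-0.002, 1.0, -0.002], [1.0, 0.002, -0.002], [-0.002, -0.002, -1.0]]
```

```bash
python3 -m crank '{"dp":[[0,-0.05,-2],[0,0,-2],[0,0,-1.5],[0,0,0],[0,0,0]],"delta_rot":[[0,0,0],[0,0,0],[0,0,0],[0,0,0],[0,0,0]],"claw":[120,120,120,120,120]}' && python3 -m crank '{"dp":[[0,0,0],[0,0,0],[0,0,0],[0,0,0],[0,0,0],[0,0,0],[0,0,0]],"delta_rot":[[0,0,0],[0,0,0],[0,0,0],[0,0,0],[0,0,0],[0,0,0],[0,0,0]],"claw":[180,255,255,255,255,255,255]}' 60
python3 - <<'E'
from h import *
st=sense();print(st['eef_pos'].round(1),st['grip_width'],st['force'].round(1))
p,d=capture('scene');save('s1.png',p[150:300,180:380])
p,d=capture('wrist');save('w2.png',p)
E
```

```text
time_s: 4.2
eef_pos: [497.5, -253.2, 78.3]
ee_rot: [0.001, 0.707, 0.708, -0.001]
force: [0.3, -0.2, 0.6]
grip_width: 0.535
time_s: 4.9
eef_pos: [498.1, -253.1, 77.8]
ee_rot: [0.001, 0.707, 0.708, -0.001]
force: [1.8, 2.3, 7.7]
grip_width: 0.099
[ 498.1 -253.1   77.8] 0.09854930396065503 [1.8 2.3 7.7]
```

View pics/w2.png

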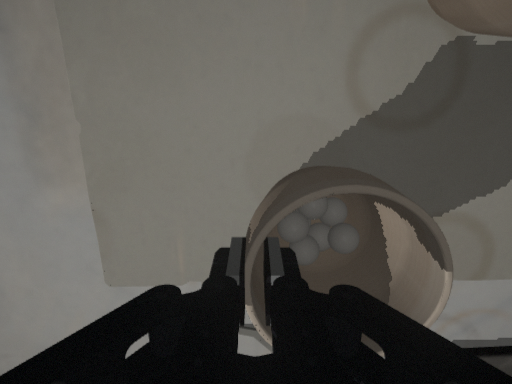

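View pics/s1.png

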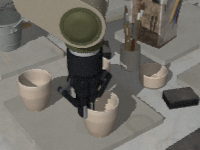

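```bash
python3 -m crank '{"dp":[[0,0,1],[0,0,2],[0,0,3],[0,0,3.5],[0,0,3.5],[0,0,3],[0,0,1],[0,0,0]],"delta_rot":[[0,0,0],[0,0,0],[0,0,0],[0,0,0],[0,0,0],[0,0,0],[0,0,0],[0,0,0]],"claw":[255,255,255,255,255,255,255,255]}' 
python3 - <<'E'
from h import *
st=sense();print(st['eef_pos'].round(1),st['grip_width'],st['force'].round(1))
p,d=capture('wrist');save('w3.png',p)
p,d=capture('scene');save('s2.png',p)
E
```

```text
time_s: 5.8
eef_pos: [496.6, -252.8, 246.7]
ee_rot: [-0.0, 0.707, 0.708, -0.002]
force: [0.5, -0.5, -3.4]
grip_width: 0.087
[ 496.6 -252.8  246.7] 0.08666760182418742 [ 0.5 -0.5 -3.4]
```

View pics/w3.png

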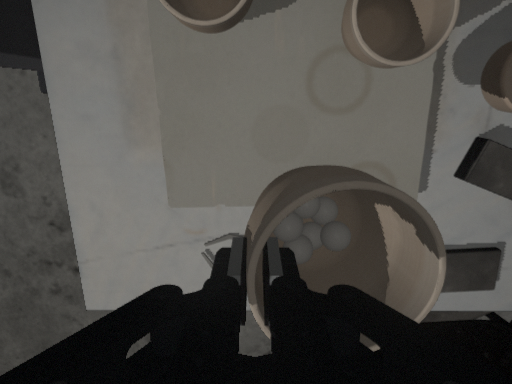

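View pics/s2.png

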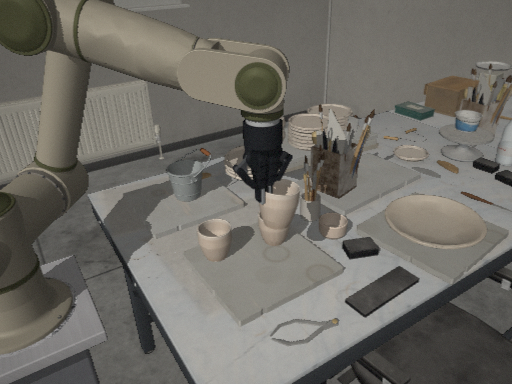

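```bash
python3 -m crank '{"dp":[[0,2,0],[0,4,0],[0,4,0],[0,4,0],[0,4,0],[0,4,0],[0,4,0],[0,4,0],[0,4,0],[0,4,0]],"delta_rot":[[0,0,0],[0,0,0],[0,0,0],[0,0,0],[0,0,0],[0,0,0],[0,0,0],[0,0,0],[0,0,0],[0,0,0]],"claw":[255,255,255,255,255,255,255,255,255,255]}' 80 && python3 -m crank '{"dp":[[-0.2,4,0],[-0.2,4,0],[-0.2,3,0],[0,2,0],[0,1,0],[0,0,0]],"delta_rot":[[8,0,0],[8,0,0],[8,0,0],[8,0,0],[8,0,0],[0,0,0]],"claw":[255,255,255,255,255,255]}'
python3 - <<'E'
from h import *
s=sense();print(s['joints'].round(3),s['eef_pos'].round(1),s['grip_width'],q2R(s['ee_rot']).round(3).tolist())
p,d=capture('wrist');save('w4.png',p)
p,d=capture('scene');save('s3.png',p)
E
```

```text
time_s: 6.9
eef_pos: [495.3, 129.6, 244.7]
ee_rot: [-0.002, 0.707, 0.708, -0.002]
force: [1.1, 0.3, -2.8]
grip_width: 0.076
time_s: 7.5
eef_pos: [489.2, 266.9, 243.1]
ee_rot: [-0.245, 0.665, 0.664, 0.239]
force: [0.3, -0.7, -3.4]
grip_width: 0.08
[-0.027  0.306  1.638  0.726  1.312 -0.261] [489.2 266.9 243.1] 0.07962581283133638 [[0.004, 1.0, -0.008], [0.766, 0.002, 0.642], [0.642, -0.009, -0.766]]
```

View pics/w4.png

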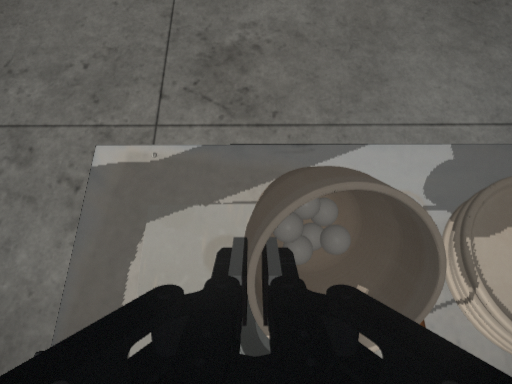

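View pics/s3.png

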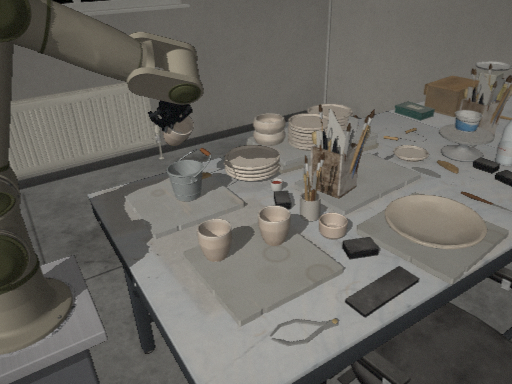

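```bash
python3 -m crank '{"dp":[[-0.2,0.7,-1],[0,0.7,-1],[0,0,-1],[0,0,0],[0,0,0]],"delta_rot":[[8,0,0],[8,0,0],[8,0,0],[6,0,0],[0,0,0]],"claw":[255,255,255,255,255]}'
python3 - <<'E'
from h import *
s=sense();print(s['joints'].round(3),s['eef_pos'].round(1),s['grip_width'],q2R(s['ee_rot']).round(3).tolist())
p,d=capture('wrist');save('w5.png',p)
p,d=capture('top');save('t5.png',p[110:280,100:260])
E
```

```text
time_s: 8.1
eef_pos: [488.1, 281.0, 214.0]
ee_rot: [-0.407, 0.58, 0.58, 0.402]
force: [0.2, 0.0, -4.1]
grip_width: 0.081
[-0.155  0.478  1.805  1.201  1.459 -0.714] [488.1 281.  214. ] 0.08063565316046649 [[0.004, 1.0, -0.006], [0.345, 0.004, 0.939], [0.939, -0.005, -0.345]]
```

View pics/w5.png

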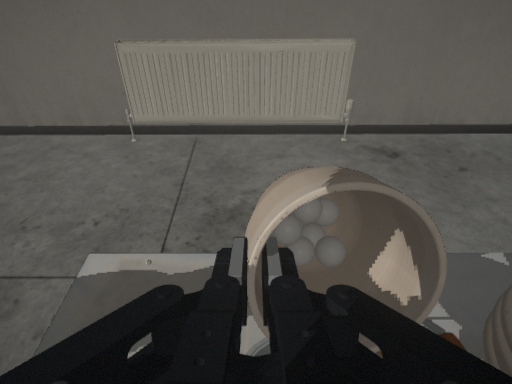

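View pics/t5.png

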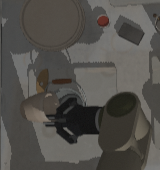

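```bash
python3 -m crank '{"dp":[[0,0,0],[0,0,0],[0,0,0],[0,0,0],[0,0,0],[0,0,0]],"delta_rot":[[5,0,0],[4,0,0],[4,0,0],[0,0,0],[0,0,0],[0,0,0]],"claw":[255,255,255,255,255,255]}'
python3 - <<'E'
from h import *
s=sense();print(s['joints'].round(3),s['eef_pos'].round(1),s['grip_width'],s['force'].round(1))
p,d=capture('wrist');save('w6.png',p)
E
```

```text
time_s: 8.8
eef_pos: [488.7, 281.6, 216.9]
ee_rot: [-0.468, 0.528, 0.532, 0.467]
force: [-0.3, 0.1, -3.1]
grip_width: 0.082
[-0.181  0.575  1.831  1.349  1.601 -0.853] [488.7 281.6 216.9] 0.08177788372527159 [-0.3  0.1 -3.1]
```

View pics/w6.png

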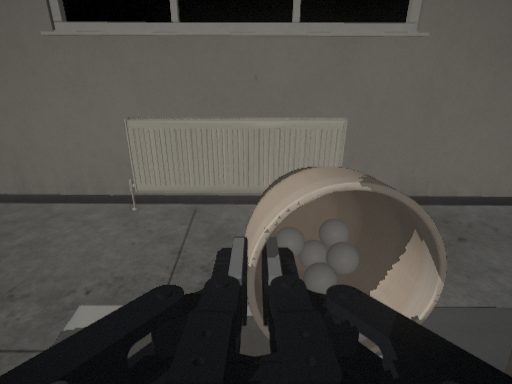

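```bash
python3 -m crank '{"dp":[[0,0,0],[0,0,0],[0,0,0],[0,0,0],[0,0,0],[0,0,0]],"delta_rot":[[3,0,0],[3,0,0],[3,0,0],[0,0,0],[0,0,0],[0,0,0]],"claw":[255,255,255,255,255,255]}'
python3 - <<'E'
from h import *
s=sense();print(s['joints'].round(3),s['eef_pos'].round(1),s['grip_width'],s['force'].round(1))
p,d=capture('wrist');save('w7.png',p)
p,d=capture('scene');save('s7.png',cv2.resize(p[80:260,100:340],None,fx=3,fy=3))
E
```

```text
time_s: 9.45
eef_pos: [488.8, 281.3, 216.6]
ee_rot: [0.508, -0.49, -0.493, -0.508]
force: [-0.6, 0.5, -1.9]
grip_width: 0.075
[-0.186  0.657  1.838  1.438  1.711 -0.933] [488.8 281.3 216.6] 0.07514000740933365 [-0.6  0.5 -1.9]
```

View pics/w7.png

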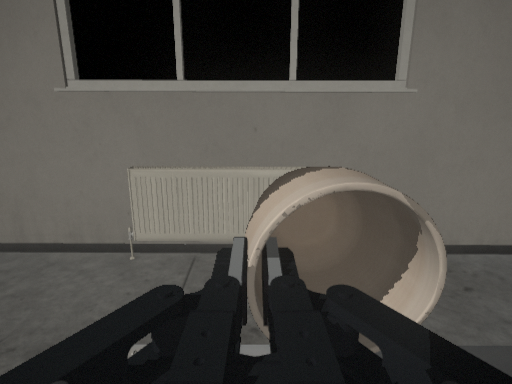

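View pics/s7.png

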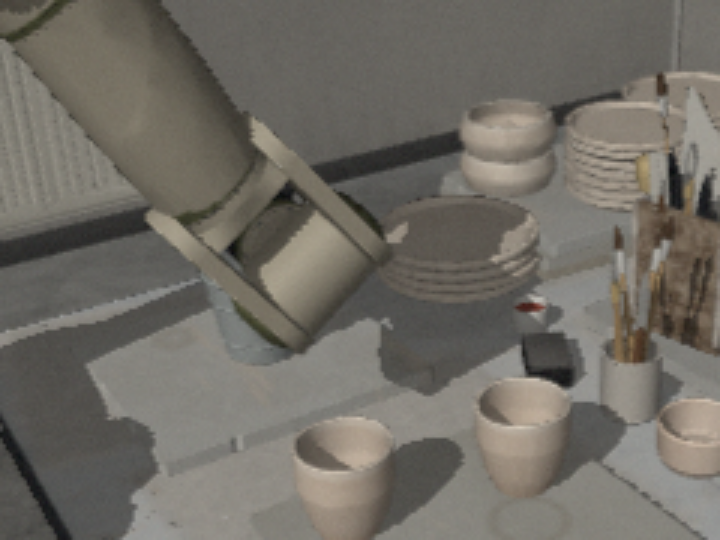

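```bash
python3 -m crank '{"dp":[[0,0,0],[0,0,0],[0,0,0],[0,0,0],[0,0,0],[0,0,0]],"delta_rot":[[6,0,0],[6,0,0],[0,0,0],[-6,0,0],[4,0,0],[0,0,0]],"claw":[255,255,255,255,255,255]}'
python3 -m crank '{"dp":[[0,0,0],[0,0,0],[0,0,1],[0,-1,1],[0,-2,1],[0,-3,1],[0,-4,0],[0,-4,0],[0,-4,0],[0,-4,0]],"delta_rot":[[-5,0,0],[-8,0,0],[-8,0,0],[-8,0,0],[-8,0,0],[-8,0,0],[-8,0,0],[-8,0,0],[-8,0,0],[-8,0,0]],"claw":[255,255,255,255,255,255,255,255,255,255]}'
python3 - <<'E'
from h import *
s=sense();print(s['joints'].round(3),s['eef_pos'].round(1),s['grip_width'],s['force'].round(1))
p,d=capture('wrist');save('w8.png',p)
p,d=capture('top');save('t8.png',cv2.resize(p[160:270,110:230],None,fx=5,fy=5,interpolation=cv2.INTER_CUBIC))
p,d=capture('scene');save('s8.png',p)
E
```

```text
time_s: 10.15
eef_pos: [488.6, 281.3, 216.1]
ee_rot: [0.549, -0.445, -0.447, -0.548]
force: [0.1, 0.1, -1.6]
grip_width: 0.077
time_s: 11.15
eef_pos: [488.7, 58.7, 257.3]
ee_rot: [-0.149, 0.691, 0.691, 0.15]
force: [0.7, -0.1, -2.9]
grip_width: 0.082
[-0.335  0.235  1.592  0.404  1.471 -0.408] [488.7  58.7 257.3] 0.08180020935329935 [ 0.7 -0.1 -2.9]
```

View pics/w8.png

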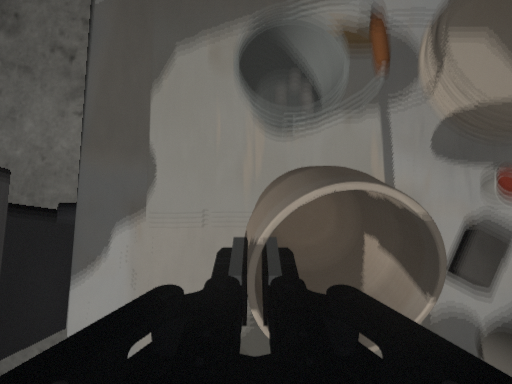

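View pics/t8.png

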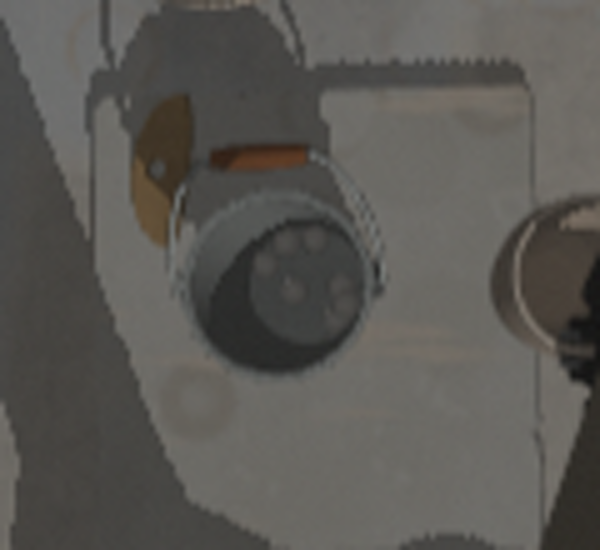

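View pics/s8.png

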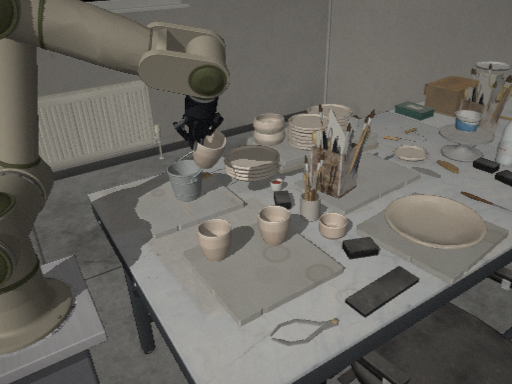

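```bash
python3 - <<'E'
from h import *
p,d=capture('top');c=p[195:240,140:190].astype(float)
c=np.clip(255*(np.clip(c-10,0,None)/110)**0.6,0,255).astype(np.uint8)
save('t9.png',cv2.resize(c,None,fx=12,fy=12,interpolation=cv2.INTER_CUBIC))
for r in boxes_of('top','ball_1'): print(round(r['p'],2),np.round(r['centre'],1))
E
```

```text
(no output)
```

View pics/t9.png

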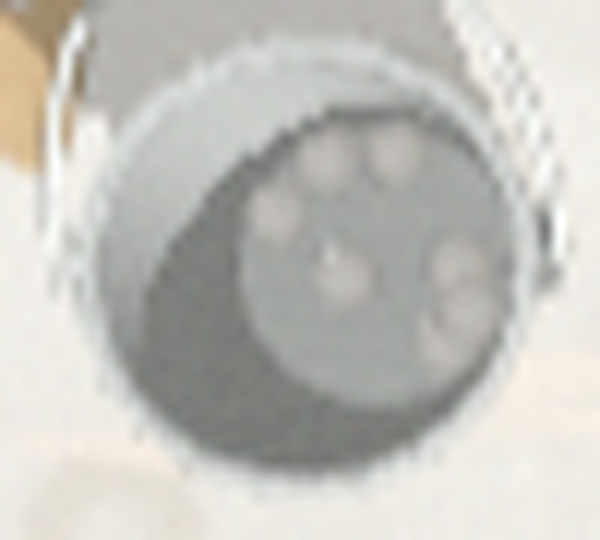

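```bash
python3 -m crank '{"dp":[[0.1,-4,0],[0.1,-4,0],[0.1,-4,0],[0.1,-4,0],[0.1,-4,0],[0.1,-4,0],[0.1,-4,0],[0.1,-3,0],[0,0,0],[0,0,0]],"delta_rot":[[-8.3,0,0],[-8.3,0,0],[-8.3,0,0],[0,0,0],[0,0,0],[0,0,0],[0,0,0],[0,0,0],[0,0,0],[0,0,0]],"claw":[255,255,255,255,255,255,255,255,255,255]}'
python3 - <<'E'
from h import *
st=sense();print(st['eef_pos'].round(1),st['grip_width'],q2R(st['ee_rot']).round(3).tolist())
p,d=capture('scene');save('s9.png',cv2.resize(p[130:300,180:360],None,fx=3.5,fy=3.5,interpolation=cv2.INTER_CUBIC))
W=cloud('scene',d)
m=(W[...,0]>470)&(W[...,0]<600)&(W[...,1]>-320)&(W[...,1]<-190)&(W[...,2]>150)&(W[...,2]<300)&(p[...,0]>110)
P=W[m];print(len(P),P.min(0).round(1),P.max(0).round(1))
st=sense();p,d=capture('wrist');W=cloud('wrist',d,st);save('w10.png',p)
m=(W[...,0]>505)&(W[...,0]<620)&(W[...,1]>-320)&(W[...,1]<-190)&(W[...,2]>255)
P=W[m];
from scipy.optimize import least_squares
print(len(P),P.min(0).round(1),P.max(0).round(1))
# rim plane: top edge points per angle
c=np.array([st['eef_pos'][0]+38,st['eef_pos'][1]])
m=(np.hypot(W[...,0]-c[0],W[...,1]-c[1])<46)&(W[...,2]>240);P=W[m]
a=np.arctan2(P[:,1]-c[1],P[:,0]-c[0]);r=np.hypot(P[:,0]-c[0],P[:,1]-c[1])
T=[]
for k in np.arange(-2.4,2.5,.3):
    q=P[(abs(a-k)<.15)&(r>34)]
    if len(q)>3:
        t=q[q[:,2]>np.percentile(q[:,2],90)].mean(0);T.append(t);print(round(k,1),len(q),t.round(1))
T=np.array(T);A=np.c_[T[:,0]-c[0],T[:,1]-c[1],np.ones(len(T))];print(np.linalg.lstsq(A,T[:,2],rcond=None)[0])
E
```

```text
time_s: 12.4
eef_pos: [496.5, -248.1, 255.2]
ee_rot: [-0.003, 0.707, 0.707, -0.0]
force: [0.1, 0.7, -2.4]
grip_width: 0.076
[ 496.5 -248.1  255.2] 0.07643210417021007 [[-0.001, 1.0, -0.004], [1.0, 0.001, 0.003], [0.003, -0.004, -1.0]]
1259 [ 485.3 -292.9  190.6] [ 577.  -210.2  289.7]
22357 [ 505.  -285.4  255. ] [ 578.4 -204.1  345.7]
-2.4 19 [ 503.1 -270.1  283.3]
-1.2 176 [ 551.4 -283.7  275.9]
-0.9 173 [ 562.3 -274.4  253.2]
-0.6 1135 [ 570.1 -267.7  274.4]
-0.3 1370 [ 574.2 -259.4  275.1]
-0.0 1241 [ 576.  -247.3  275.4]
0.3 1046 [ 574.2 -235.3  275.6]
0.6 784 [ 569.1 -224.6  275.7]
0.9 425 [ 559.4 -214.3  276.1]
1.2 364 [ 548.  -208.3  277. ]
1.5 661 [ 535.8 -206.1  277.7]
1.8 910 [ 523.7 -207.8  278.8]
2.1 1015 [ 513.1 -212.8  279.7]
2.4 939 [ 504.1 -221.2  280.8]
[-1.05139014e-01  6.91368958e-02  2.76309970e+02]
```

View pics/s9.png

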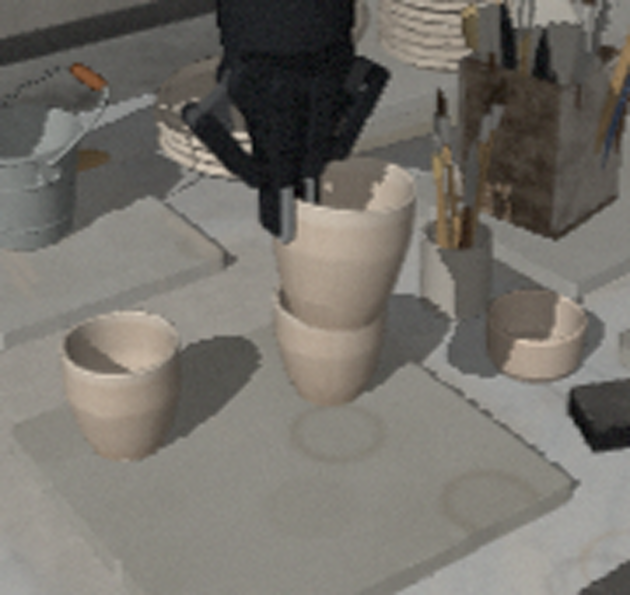

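```bash
python3 -m crank '{"dp":[[-0.2,-0.4,-3],[-0.2,0,-4],[0,0,-4],[0,0,-3],[0,0,-1.5],[0,0,-1],[0,0,0],[0,0,0]],"delta_rot":[[0,-4.3,0],[0,0,0],[0,0,0],[0,0,0],[0,0,0],[0,0,0],[0,0,0],[0,0,0]],"claw":[255,255,255,255,255,255,255,255]}'
python3 - <<'E'
from h import *
st=sense();print(st['eef_pos'].round(1),st['grip_width'],st['force'].round(1),q2R(st['ee_rot']).round(3).tolist())
p,d=capture('scene');save('s10.png',cv2.resize(p[150:310,200:360],None,fx=3.7,fy=3.7,interpolation=cv2.INTER_CUBIC))
E
```

```text
time_s: 13.3
eef_pos: [493.2, -252.6, 92.0]
ee_rot: [0.026, 0.706, 0.707, 0.026]
force: [1.1, 0.9, -1.5]
grip_width: 0.08
[ 493.2 -252.6   92. ] 0.07993665244759961 [ 1.1  0.9 -1.5] [[-0.002, 0.997, 0.073], [1.0, 0.002, 0.0], [-0.0, 0.073, -0.997]]
```

View pics/s10.png

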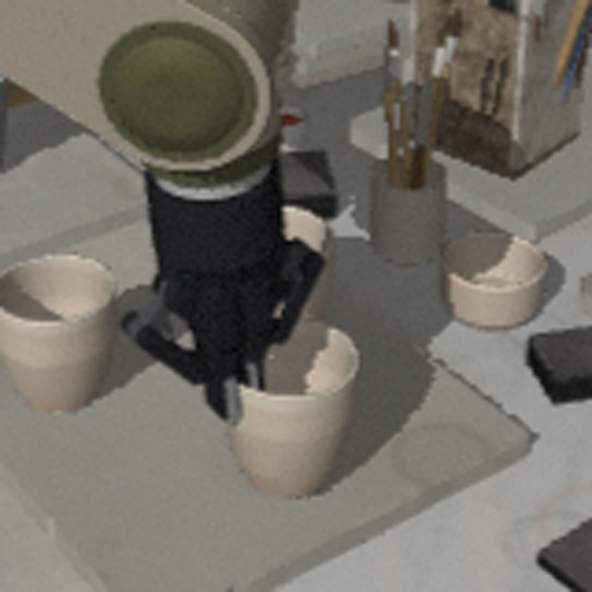

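Cup upright and about 1 cm above the bat (foot near 293,490 in the crop). Lower gently.

```bash
for i in 1; do python3 -m crank '{"dp":[[0,0,-0.4],[0,0,-0.3],[0,0,0],[0,0,0]],"delta_rot":[[0,0,0],[0,0,0],[0,0,0],[0,0,0]],"claw":[255,255,255,255]}' 40; done
```

```text
time_s: 13.75
eef_pos: [492.6, -252.8, 84.1]
ee_rot: [0.025, 0.706, 0.707, 0.026]
force: [-0.6, -0.2, -2.6]
grip_width: 0.079
```

```bash
python3 -m crank '{"dp":[[0,0,-0.2],[0,0,0],[0,0,0]],"delta_rot":[[0,0,0],[0,0,0],[0,0,0]],"claw":[255,255,255]}' 40
```

```text
time_s: 14.05
eef_pos: [492.6, -252.7, 82.0]
ee_rot: [0.025, 0.706, 0.707, 0.026]
force: [-0.6, -0.4, -3.1]
grip_width: 0.079
```

```bash
python3 -m crank '{"dp":[[0,0,-0.2],[0,0,0],[0,0,0]],"delta_rot":[[0,0,0],[0,0,0],[0,0,0]],"claw":[255,255,255]}' 40
```

```text
time_s: 14.35
eef_pos: [492.6, -252.7, 80.0]
ee_rot: [0.025, 0.706, 0.707, 0.026]
force: [0.5, 0.0, -2.2]
grip_width: 0.077
```

```bash
python3 -m crank '{"dp":[[0,0,-0.2],[0,0,0],[0,0,0]],"delta_rot":[[0,0,0],[0,0,0],[0,0,0]],"claw":[255,255,255]}' 40; python3 - <<'E'
from h import *
st=sense()
p,d=capture('scene');save('s11.png',cv2.resize(p[150:310,200:360],None,fx=3.7,fy=3.7,interpolation=cv2.INTER_CUBIC))
E
```

```text
time_s: 14.65
eef_pos: [492.8, -253.0, 78.5]
ee_rot: [0.026, 0.706, 0.707, 0.026]
force: [-2.4, -1.5, 3.4]
grip_width: 0.077
```

View pics/s11.png

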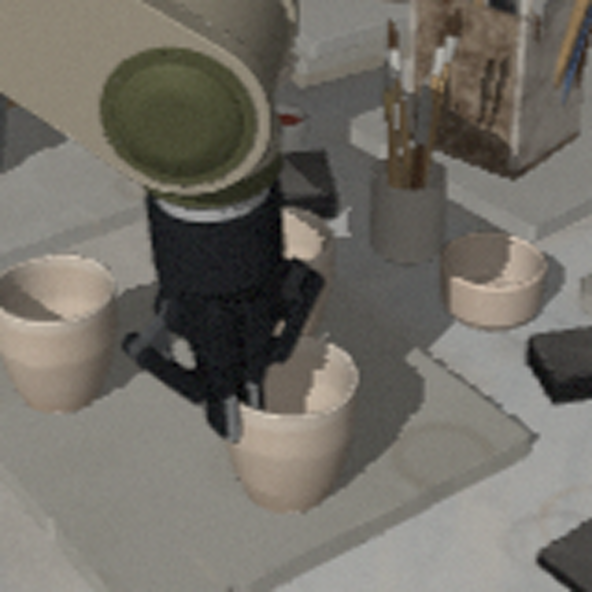

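```bash
python3 -m crank '{"dp":[[0,0,0],[0,0,0],[0,0,0],[0,0,0],[0,0,0],[0,0,0],[0,0,0]],"delta_rot":[[0,0,0],[0,0,0],[0,0,0],[0,0,0],[0,0,0],[0,0,0],[0,0,0]],"claw":[225,205,180,150,130,130,130]}' 40 && python3 -m crank '{"dp":[[0,0,1],[0,0,3],[0,0,4],[0,0,4],[0,0,4],[0,0,0]],"delta_rot":[[0,0,0],[0,0,0],[0,0,0],[0,4.3,0],[0,0,0],[0,0,0]],"claw":[130,130,130,130,130,130]}'
python3 - <<'E'
from h import *
st=sense();print(st['eef_pos'].round(1),q2R(st['ee_rot']).round(3).tolist())
p,d=capture('scene');save('s12.png',cv2.resize(p[100:340,140:400],None,fx=2.4,fy=2.4,interpolation=cv2.INTER_CUBIC))
W=cloud('scene',d)
m=(W[...,0]>480)&(W[...,0]<590)&(W[...,1]>-310)&(W[...,1]<-200)&(W[...,2]>90)&(W[...,2]<112)
P=W[m];print(P.min(0).round(1),P.max(0).round(1))
E
```

```text
time_s: 15.4
eef_pos: [492.6, -252.7, 78.0]
ee_rot: [0.025, 0.706, 0.707, 0.026]
force: [0.8, -0.5, -1.0]
grip_width: 0.486
time_s: 16.0
eef_pos: [494.3, -253.7, 244.3]
ee_rot: [0.004, 0.706, 0.708, -0.0]
force: [0.2, 0.2, 0.2]
grip_width: 0.49
[ 494.3 -253.7  244.3] [[-0.002, 1.0, 0.005], [1.0, 0.002, -0.006], [-0.006, 0.005, -1.0]]
[ 485.3 -297.8   90. ] [ 570.4 -211.   104.6]
```

View pics/s12.png

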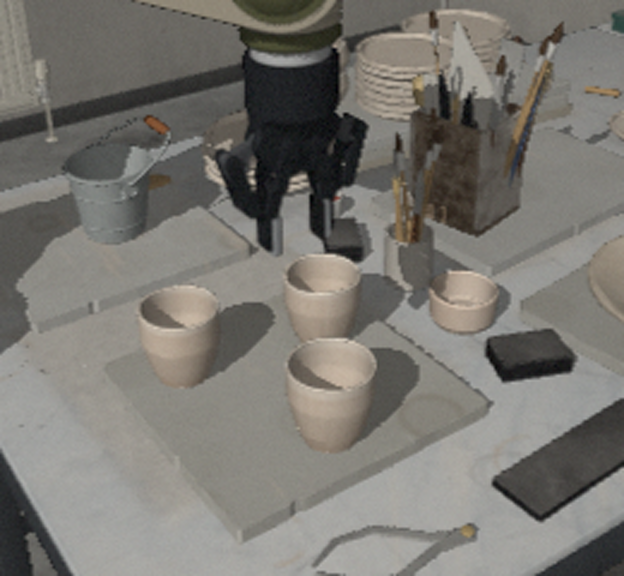

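```bash
python3 -m crank '{"dp":[[0.9,3,0],[0.9,4.5,0],[0.9,4.5,0],[0.9,4.5,0],[0.9,4.5,0],[0.9,4.5,0],[0.9,4.5,0],[0.9,4.5,0],[0.9,4.5,0],[0.9,4.5,0]],"delta_rot":[[0,0,0],[0,0,0],[0,0,0],[0,0,0],[0,0,0],[0,0,0],[0,0,0],[0,0,0],[0,0,0],[0,0,0]],"claw":[130,130,130,130,130,130,130,130,130,130]}' && python3 -m crank '{"dp":[[0.9,3,0],[0,0,0],[0,0,0],[0,0,0]],"delta_rot":[[0,0,0],[0,0,0],[0,0,0],[0,0,0]],"claw":[130,130,130,130]}'
python3 - <<'E'
from h import *
st=sense();print(st['eef_pos'].round(1),q2R(st['ee_rot']).round(3).tolist())
p,d=capture('wrist');save('w12.png',p);W=cloud('wrist',d,st)
for t in ['grip','pail','ball_1']:
  for r in masks_of('wrist',t)[:8]:
    w=W[r['region']];print(t,round(r['p'],2),np.round(r['centre']),np.round(np.nanmedian(w,0)),np.round(np.nanpercentile(w,[2,98],axis=0)).tolist())
hsv=cv2.cvtColor(p,cv2.COLOR_RGB2HSV)
m=(hsv[...,1]>130)&(W[...,2]>130)&(W[...,2]<170)&(W[...,0]>540)&(W[...,0]<650)&(W[...,1]>190)&(W[...,1]<300)
P=W[m];print(len(P),P.mean(0).round(1),np.percentile(P,[1,50,99],axis=0).round(1).tolist(),np.linalg.svd(P[:,:2]-P[:,:2].mean(0))[2][0])
m=(W[...,2]>108)&(W[...,2]<124)&(W[...,0]>450)&(W[...,0]<578)&(W[...,1]>180)&(W[...,1]<305);P=W[m]
from scipy.optimize import least_squares
r=least_squares(lambda x:np.hypot(P[:,0]-x[0],P[:,1]-x[1])-x[2],[524,243,55],loss='soft_l1',f_scale=2);print(len(P),r.x.round(1),P.max(0).round(1))
E
```

```text
time_s: 17.05
eef_pos: [582.2, 184.1, 237.2]
ee_rot: [-0.002, 0.707, 0.708, -0.002]
force: [1.0, 0.0, 0.4]
grip_width: 0.49
time_s: 17.45
eef_pos: [591.4, 211.3, 237.6]
ee_rot: [-0.002, 0.707, 0.707, -0.001]
force: [-1.0, -0.8, -0.1]
grip_width: 0.488
[591.4 211.3 237.6] [[-0.0, 1.0, -0.004], [1.0, 0.0, 0.001], [0.001, -0.004, -1.0]]
grip 0.59 [268. 149.] [601. 251. 154.] [[594.0, 222.0, 149.0], [608.0, 275.0, 157.0]]
grip 0.44 [207. 112.] [539. 270.  36.] [[528.0, 261.0, 20.0], [547.0, 278.0, 39.0]]
grip 0.26 [256. 340.] [590. -28.  17.] [[423.0, -74.0, 1.0], [663.0, -14.0, 18.0]]
pail 0.73 [180. 145.] [520. 243.  96.] [[473.0, 190.0, 19.0], [604.0, 305.0, 155.0]]
ball_1 0.76 [221. 120.] [553. 257.  36.] [[544.0, 249.0, 31.0], [561.0, 264.0, 39.0]]
ball_1 0.76 [172. 153.] [504. 227.  37.] [[496.0, 220.0, 30.0], [512.0, 232.0, 39.0]]
ball_1 0.71 [203. 110.] [539. 270.  36.] [[529.0, 261.0, 21.0], [547.0, 278.0, 39.0]]
ball_1 0.65 [181. 166.] [514. 218.  49.] [[506.0, 210.0, 40.0], [521.0, 225.0, 52.0]]
ball_1 0.6 [190. 129.] [523. 253.  36.] [[514.0, 245.0, 30.0], [529.0, 260.0, 39.0]]
ball_1 0.56 [195. 155.] [525. 222.  36.] [[518.0, 214.0, 32.0], [532.0, 229.0, 39.0]]
ball_1 0.48 [220. 140.] [555. 239.  36.] [[548.0, 232.0, 32.0], [562.0, 246.0, 39.0]]
1387 [600.2 251.  154.3] [[593.5, 222.8, 150.1], [600.2, 251.6, 154.5], [607.1, 275.8, 156.8]] [ 0.03049704 -0.99953486]
4262 [525.8 245.1  54. ] [578.  304.7 124. ]
```

View pics/w12.png

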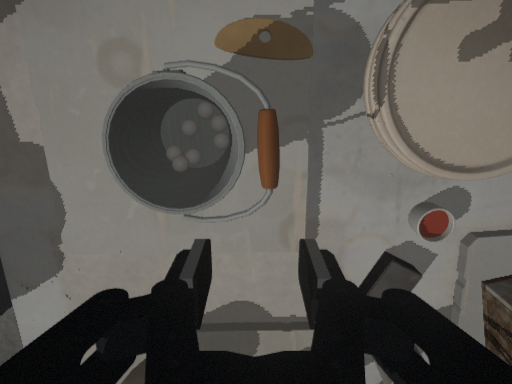

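```bash
python3 -m crank '{"dp":[[0.4,1.8,0],[0.45,1.8,-1],[0,0,-3],[0,0,-3],[0,0,-2],[0,0,0],[0,0,0]],"delta_rot":[[0,0,0],[0,0,0],[0,0,0],[0,0,0],[0,0,0],[0,0,0],[0,0,0]],"claw":[150,150,150,150,150,150,150]}'
python3 - <<'E'
from h import *
st=sense();print(st['eef_pos'].round(1),q2R(st['ee_rot']).round(3).tolist())
p,d=capture('wrist');save('w13.png',p)
E
```

```text
time_s: 18.35
eef_pos: [600.5, 248.0, 149.0]
ee_rot: [-0.001, 0.707, 0.707, -0.0]
force: [0.6, 0.6, 0.7]
grip_width: 0.414
[600.5 248.  149. ] [[-0.001, 1.0, -0.002], [1.0, 0.001, 0.001], [0.001, -0.002, -1.0]]
```

View pics/w13.png

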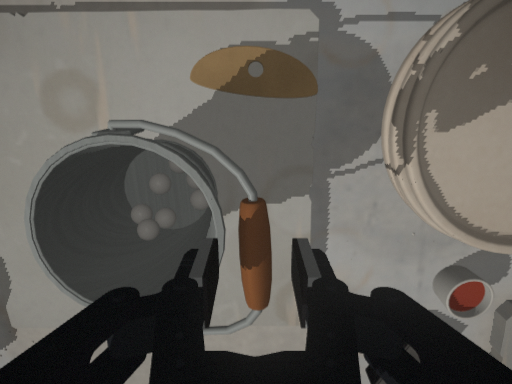

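```bash
python3 -m crank '{"dp":[[0,0,-1],[0,0,-0.9],[0,0,0],[0,0,0],[0,0,0],[0,0,0],[0,0,0],[0,0,0]],"delta_rot":[[0,0,0],[0,0,0],[0,0,0],[0,0,0],[0,0,0],[0,0,0],[0,0,0],[0,0,0]],"claw":[150,150,180,220,255,255,255,255]}' 60
python3 - <<'E'
from h import *
st=sense();print(st['eef_pos'].round(1),st['grip_width'])
p,d=capture('wrist');save('w14.png',p)
E
```

```text
time_s: 19.2
eef_pos: [600.1, 248.2, 129.1]
ee_rot: [-0.001, 0.707, 0.708, -0.001]
force: [-0.8, -0.9, -0.9]
grip_width: 0.152
[600.1 248.2 129.1] 0.15247325902012415
```

View pics/w14.png

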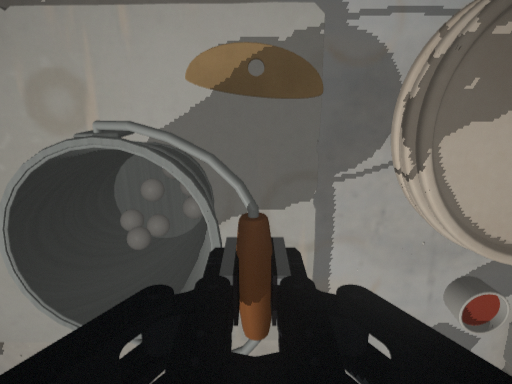

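```bash
python3 -m crank '{"dp":[[-0.42,0,0.74],[-0.5,0,0.69],[-0.56,0,0.64],[-0.62,0,0.58],[-0.68,0,0.51],[0,0,0]],"delta_rot":[[0,0,0],[0,0,0],[0,0,0],[0,0,0],[0,0,0],[0,0,0]],"claw":[255,255,255,255,255,255]}' 60
python3 -m crank '{"dp":[[0,0,0]],"delta_rot":[[0,0,0]],"claw":[255]}'
python3 - <<'E'
from h import *
p,d=capture('scene');save('s14.png',cv2.resize(p[100:260,110:310],None,fx=3.5,fy=3.5,interpolation=cv2.INTER_CUBIC))
E
```

```text
time_s: 19.85
eef_pos: [571.8, 248.5, 161.7]
ee_rot: [-0.001, 0.707, 0.708, -0.0]
force: [-0.1, -0.8, -1.7]
grip_width: 0.16
time_s: 19.95
eef_pos: [572.3, 248.3, 160.7]
ee_rot: [-0.001, 0.707, 0.708, -0.001]
force: [-0.9, -1.4, -0.9]
grip_width: 0.155
```

View pics/s14.png

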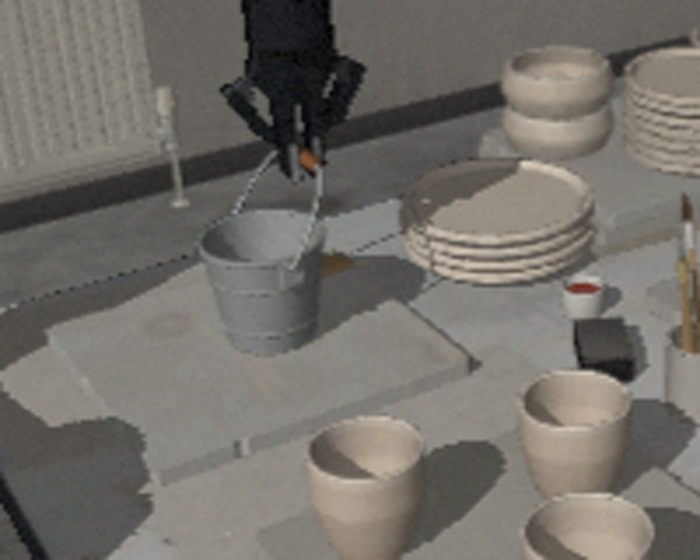

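Bail is following the arc, pail standing level; forces small. Complete the swing.

```bash
python3 -m crank '{"dp":[[-0.72,0,0.44],[-0.77,0,0.37],[-0.8,0,0.29],[-0.82,0,0.21],[-0.84,0,0.13],[-0.85,0,0.04],[0,0,0],[0,0,0]],"delta_rot":[[0,0,0],[0,0,0],[0,0,0],[0,0,0],[0,0,0],[0,0,0],[0,0,0],[0,0,0]],"claw":[255,255,255,255,255,255,255,255]}' 60
python3 - <<'E'
from h import *
p,d=capture('scene');save('s15.png',cv2.resize(p[100:260,110:310],None,fx=3.5,fy=3.5,interpolation=cv2.INTER_CUBIC))
W=cloud('scene',d)
m=(W[...,2]>108)&(W[...,2]<121)&(W[...,0]>450)&(W[...,0]<600)&(W[...,1]>180)&(W[...,1]<310);P=W[m]
from scipy.optimize import least_squares
r=least_squares(lambda x:np.hypot(P[:,0]-x[0],P[:,1]-x[1])-x[2],[524,243,55],loss='soft_l1',f_scale=2);print(len(P),r.x.round(1))
E
```

```text
time_s: 20.8
eef_pos: [524.2, 248.3, 175.3]
ee_rot: [-0.002, 0.707, 0.708, -0.001]
force: [-0.9, 0.5, -3.5]
grip_width: 0.153
217 [523.1 244.5  54.9]
```

View pics/s15.png

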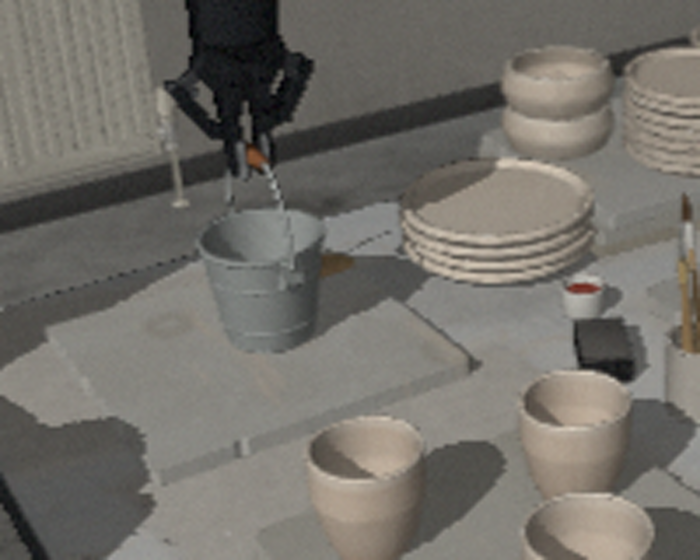

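```bash
python3 -m crank '{"dp":[[0,0,0],[0,0,0.2],[0,0,0.3],[0,0,0.5],[0,0,0.7],[0,0,0.7],[0,0,0.7],[0,0,0.7],[0,0,0.7],[0,0,0.7]],"delta_rot":[[0,0,0],[0,0,0],[0,0,0],[0,0,0],[0,0,0],[0,0,0],[0,0,0],[0,0,0],[0,0,0],[0,0,0]],"claw":[255,255,255,255,255,255,255,255,255,255]}' 90
python3 - <<'E'
from h import *
p,d=capture('scene');save('s16.png',cv2.resize(p[80:240,110:310],None,fx=3.5,fy=3.5,interpolation=cv2.INTER_CUBIC))
E
```

```text
time_s: 21.85
eef_pos: [524.3, 248.3, 228.1]
ee_rot: [-0.001, 0.707, 0.708, -0.001]
force: [-0.1, 0.8, -4.3]
grip_width: 0.145
```

View pics/s16.png

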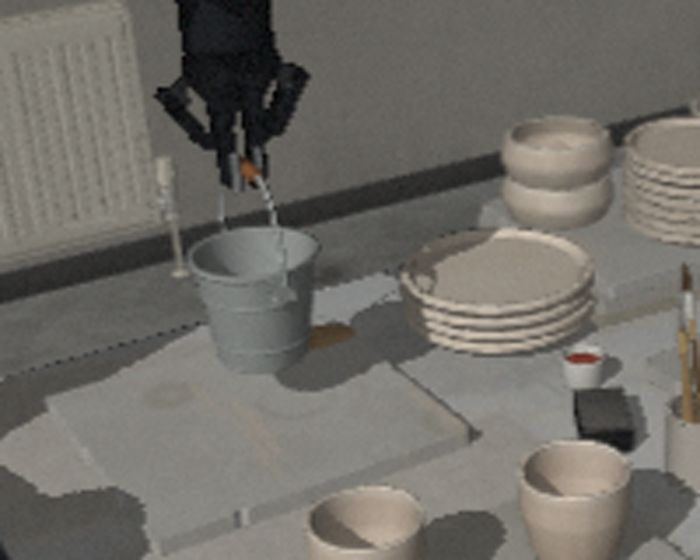

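```bash
python3 -m crank '{"dp":[[0,0,0.8],[0,0,0.8],[0,0,0.8],[0,0,0.8],[0,0,0.8],[0,0,0.8],[0,0,0.8],[0,0,0.7],[0,0,0.5],[0,0,0.3]],"delta_rot":[[0,0,0],[0,0,0],[0,0,0],[0,0,0],[0,0,0],[0,0,0],[0,0,0],[0,0,0],[0,0,0],[0,0,0]],"claw":[255,255,255,255,255,255,255,255,255,255]}' 90
for i in 1 2; do python3 -m crank '{"dp":[[0,0,0],[0,0,0],[0,0,0],[0,0,0],[0,0,0],[0,0,0],[0,0,0],[0,0,0],[0,0,0],[0,0,0]],"delta_rot":[[0,0,0],[0,0,0],[0,0,0],[0,0,0],[0,0,0],[0,0,0],[0,0,0],[0,0,0],[0,0,0],[0,0,0]],"claw":[255,255,255,255,255,255,255,255,255,255]}'; done
cat > chk.py <<'E'
from h import *
import sys
n=sys.argv[1]
p,d=capture('scene');save(n+'s.png',cv2.resize(p[60:320,110:370],None,fx=2.3,fy=2.3,interpolation=cv2.INTER_CUBIC))
W=cloud('scene',d)
m=(W[...,2]>215)&(W[...,2]<250)&(W[...,0]>450)&(W[...,0]<600)&(W[...,1]>170)&(W[...,1]<315);P=W[m]
print('rim',P.min(0).round(1),P.max(0).round(1))
c=P[:,:2].min(0)/2+P[:,:2].max(0)/2;a=np.arctan2(P[:,1]-c[1],P[:,0]-c[0]);r=np.hypot(P[:,0]-c[0],P[:,1]-c[1]);T=[]
for k in np.arange(-3,3.2,.25):
    q=P[(abs(a-k)<.125)&(r>48)]
    if len(q)>2: T.append(q[q[:,2].argmax()])
T=np.array(T);x=np.linalg.lstsq(np.c_[T[:,0]-c[0],T[:,1]-c[1],np.ones(len(T))],T[:,2],rcond=None)[0];print('rim plane slope x,y,z',x.round(3),c.round(1),len(T))
m=(W[...,0]>475)&(W[...,0]<590)&(W[...,1]>-310)&(W[...,1]<-200)&(W[...,2]>97)&(W[...,2]<112);P=W[m];print('cup',P.min(0).round(1),P.max(0).round(1))
st=sense();p,d=capture('wrist');save(n+'w.png',p)
E
python3 chk.py A
```

```text
time_s: 22.9
eef_pos: [524.4, 248.3, 298.9]
ee_rot: [-0.001, 0.707, 0.708, -0.001]
force: [0.4, -0.3, -4.2]
grip_width: 0.145
time_s: 23.9
eef_pos: [524.3, 248.3, 298.4]
ee_rot: [-0.001, 0.707, 0.708, -0.001]
force: [-0.2, 0.2, -4.8]
grip_width: 0.147
time_s: 24.9
eef_pos: [524.3, 248.3, 298.4]
ee_rot: [-0.001, 0.707, 0.708, -0.001]
force: [0.4, 0.4, -4.0]
grip_width: 0.144
rim [464.2 179.7 215. ] [578.6 313.5 249.8]
rim plane slope x,y,z [-1.10000e-02  5.00000e-03  2.40263e+02] [521.4 246.6] 25
cup [ 486.  -299.1   97. ] [ 571.4 -210.8  106.2]
```

View pics/As.png

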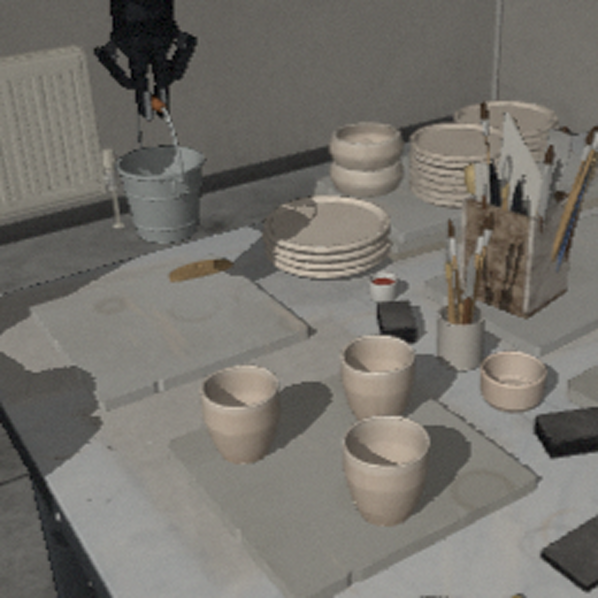

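View pics/Aw.png

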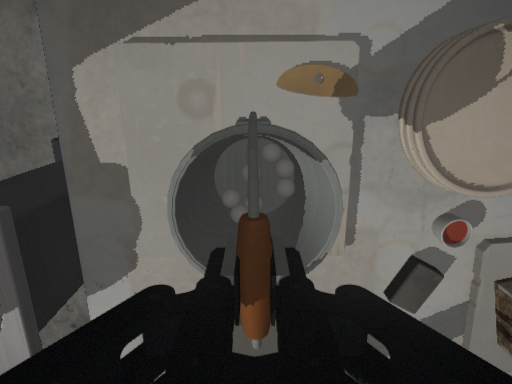

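```bash
python3 -c "
from rig import *
s=sense();print(s['eef_pos'],s['force'],s['dq'].round(3));print(finish_job())"
```

```text
[524.33099412 248.28829372 298.42618101] [ 0.52410494  0.00694177 -4.19279327] [ 0.001 -0.     0.001 -0.001  0.001 -0.002]
the job is handed in; nothing more can be done
None
```

I poured all seven balls into the pail, stood the empty cup upright on its bat again, swung the bail up, and lifted the pail by its grip. I handed the job in at about 25 s of the 72 s allowed. `finish_job` gave no verdict, so success is by my own checks only.

- **Pail:** in the last scene picture it hung from the bail about 12 cm above its bat. The rim slope was about 0.01 and the arm was still.
- **Balls:** I counted seven in the pail in the top and wrist pictures after the pour. In the last wrist picture the bail hid some of them, so that view did not show all seven again. I saw no stray ball on the table.
- **Cup:** it stood upright on its bat at about (528, -255) mm with the fingers clear of it.
- **Other things:** in the pictures nothing else on the table appeared to have moved.

**What disagreed:**
- The camera estimates of the pail's position differed by 3–4 mm in y, too little to matter.
- The cup tipped about 4–5° in the fingers while I carried it, and I corrected for that before setting it down.
- The lifted force read about 4 N, a little below the weight I would expect for a pail and balls. The pictures still show it hanging free.

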